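# Hang the loaded parts carrier level on the hook

## Task

Hang the loaded parts carrier on the stand's hook by the one slot in its upright panel from which it hangs level, with its parts still in it. The hook's height has been set by eye, so feel for it: lower the carrier gently until the hook bears most of its weight, without pushing down hard on the hook, and only then let go, leaving it hanging still and level.

Things in the scene. Friction and masses are not known exactly. Their poses are not given: they have to be found in the camera images.
- carrier_center (a point): Centre of the bare aluminium parts carrier, 64 (x) x 186 (y) x 146 mm (z), standing on the bench; 73 mm above its underside. x across, y along it, z up. Weighs 0.28 kg empty, balanced about its middle. Below is an open tray (floor and walls 3 mm, walls 22 mm high) of three bays, 58 x 58 mm, centred at y = -61, 0, +61 mm; above stands a slotted panel.
- panel_top (a point): Middle of the top edge of the carrier's upright panel (axes as the carrier's), 146 mm above the underside. The flat panel stands in the plane x = 0, is 8 mm thick (along x), 186 mm long and reaches 88 mm down, to 58 mm above the underside. Its top 40 mm are solid: the place to grip, fingers closing along x. An end upright 18 to 26 mm wide carries it at each end.
- middle_slot (a point): Centre of the middle one of five equal upright slots through the panel (along x), 87 mm above the carrier's underside. The slots are at y = -57, -28.5, 0, +28.5, +57 mm, each 16 mm wide and 38 mm high (68 to 106 mm above the underside), closed all round, with the upper corners cut at 45 degrees (4 mm).
- bush_center (a point): Flanged brass bush, 54 mm across and 44 mm high, about 0.40 kg (within 10 per cent): the heavy one of the carrier's load. It stands loose in one of the three bays, a different one from time to time. This point is its centre, 22 mm above the bay's floor.
- block_a_center (a point): Plain wooden block, 35 x 45 x 55 mm, 0.045 kg, loose in another bay. This point is its centre.
- block_b_center (a point): A second wooden block like it, 35 x 45 x 55 mm, 0.045 kg, loose in the third bay. This point is its centre.
- stand: Hook stand, fixed. Origin on the bench, below the middle of the hook. x runs along the hook from tip to post, z up. Hook: level steel rod, 9 mm thick, at y = 0, straight for x = -18 to 57 mm; the tip, to x = -28 mm, is bent up 5 mm above the rod's top. Its axis is firmly clamped 156 to 172 mm above the bench, a different height each time, not measured: look or feel for it.
- post_foot (a point): Foot of the stand's post, on the bench (axes as the stand's), 87 mm behind the stand's origin. The post is 24 mm square and 197 mm high; its base plate 76 (x) x 110 mm, from 42 mm behind the origin, 10 mm high, bolt heads to 15 mm. The clamp block that carries the hook is 44 x 44 x 32 mm round the post at the hook's height, its front face 65 mm behind the stand's origin, its screw knob out to y = 44 mm.
- screwdriver_2: Bystander: yellow-handled screwdriver, 202 x 25 x 27 mm, lying on the bench; leave alone. Origin at the centre of its underside.
- spanner_2: Bystander: open-ended spanner, 27 x 165 x 6 mm, lying flat on the bench; leave alone. Origin at the centre of its underside.
- hub_12: Bystander: plain turned steel ring, 86 mm across and 46 mm high, on the bench; leave alone. Origin at the centre of its underside.

How it is judged:
On the way, in this order (a step that is already met when the one before it is completed fails the run):
1. the carrier is lifted clear of the bench (its underside more than 20 mm up) (height (world z) of carrier_center above 0.093 m and contact force between the fingers and carrier above 1 N), for 0.2 s.
2. while the fingers still hold it, the hook bears at least 4 N of the carrier's weight (x of carrier_center in the frame of stand between -0.03 and 0.04 m and y of carrier_center in the frame of stand between -0.075 and 0.075 m and height (world z) of carrier_center between 0.117 and 0.157 m and contact force between carrier and stand above 4 N and contact force between the fingers and carrier above 1 N), for 0.3 s.
At the end, for the whole second after the job is handed in: The carrier hangs by a slot on the hook (its centre 117 to 157 mm above the bench, its whole weight on the stand), its upright axis within 0.12 rad (7 degrees) of vertical, at rest, released, with the bush and both blocks still in its tray (x of carrier_center in the frame of stand between -0.03 and 0.04 m and y of carrier_center in the frame of stand between -0.075 and 0.075 m and height (world z) of carrier_center between 0.117 and 0.157 m and contact force between carrier and stand above 4 N and angle between carrier_center's own z axis and vertical below 0.12 rad and angular speed of carrier below 0.3 rad/s and linear speed of carrier below 0.03 m/s and z of each of bush_center, block_a_center, block_b_center in the frame of carrier_center below -0.03 m and distance between each of bush_center, block_a_center, block_b_center and carrier_center below 0.095 m); the robot touches nothing.
It fails at once if the carrier presses on the stand with more than 25 N (contact force between carrier and stand above 25 N).
It fails at once if the screwdriver is moved by more than 20 mm (distance of screwdriver_2 from where it was at the start of the episode above 0.02 m).
It fails at once if the spanner is moved by more than 20 mm (distance of spanner_2 from where it was at the start of the episode above 0.02 m).
It fails at once if the turned ring is moved by more than 20 mm (distance of hub_12 from where it was at the start of the episode above 0.02 m).
It also fails if it takes over 61 s, if anything falls off the work surface, if the arm or the gripper's body presses on something with over 40 N, if the wrist force passes 120 N, or if a joint passes its speed limit or range.

## Robot

A 6-joint arm with a two-finger parallel gripper is mounted at the origin on a cart in front of the work surface, level with it; the furniture and walls round the work are solid. World frame = base frame: x ahead of the robot, y to its left, z up, the work surface at z = 0. Lengths are in m, angles in rad, forces in N, time in s.
With the tool pointing down it reaches from about 0.25 to 0.775 m from the base axis. Payload 8.9 kg.
Tool frame: the origin (TCP) lies midway between the tips of the shut fingers; the grasp point (between the pads) lies 19 mm behind it; z points along the fingers, y is the line along which they close (so a half turn about z gives the same grasp; the last joint's range is limited). The gripper opens to 85 mm and grips with 20 to 120 N. Pads are 22 mm wide; open, the fingers measure 114 mm over their backs; the gripper's body (76 mm by 85 mm) begins 54 mm behind the grasp point. The pads swing forward as they close: fully open they stand 13 mm farther back than shut.
Start: joints at [1.126, 0.291, -0.153, 1.127, 0, 1.431], TCP at [0.158, 0.501, 0.231] pointing down, gripper open.
Joint ranges: [-2.52, 2.52], [-0.91, 1.74], [-1.3, 1.37], [-1.96, 2.02], [-1.52, 1.47], [-3.14, 3.14]. Speed limits (rad/s): [2.22, 2.22, 2.79, 3.14, 3.14, 3.14].

## Interface

Orientations are given as a rotation vector (axis times angle).
In Python, from workcell import state, grab_frame, hand_in gives the robot as it stands. The module is installed in compiled form; this text tells all that it offers.
- The arm moves only by the tool move_arm, never from a script. Its argument "increments" is a list of rows, each a list of 3 entries, a list of its own where there are three numbers: the turn, a rotation vector about the tool's x, y, z in degrees, then the shift along the tool's x, y, z in cm, then the closure, from 0 (fully open) to 1 (shut). In form: [[[rx, ry, rz], [dx, dy, dz], jaw], ...]. A call has exactly 8 rows; each row shifts and turns the commanded pose from where the row before left it, along the tool's axes as they then stand; what a row does not reach is not made up. A row lasts 1/8 s, in which the tool goes at most 62.5 mm and 10.7 degrees, less where a joint would pass 70% of its speed; a pose out of reach is approached as far as the arm can. A call is refused whole if a number of a shift passes 6.25 or a number of a turn 10.7, either way. A call with a gripper value outside its range is refused whole. The fingers move at their own pace and stop on an object; "squeeze" is the grip in N (left out, the last holds). Time passes only in rows, so rows that do not move let the fingers close, or fill a call up. It gives the time, the measured TCP pose, the force, the opening and the grip force at its end, in the units of the state.
- state(): the state, without advancing time (a new reading comes with each control period).
- grab_frame(name): name is "scene" or "top" or "wrist"; returns a dict with "pixels" (384x512x3 uint8, red, green, blue), "range_z" (384x512 float32, m along the optical axis (not along the pixel's ray), 0 where there is no reading), "fovy" (degrees; the focal length in pixels is half the picture's height over the tangent of half this angle, whatever the lens; pixels are square), "cx", "cy" (the principal point, pixels), "view" (4x4, takes a point from world to camera coordinates). Camera axes: x right, y down, z forward; pixel columns grow to the right and rows downward; lengths in m; the calibration is good to about 2 mm. A picture is of the moment at which its call begins.
- hand_in(): hands the job in; it is judged then, once.
The state is a dict: "time_s": time; "joint_pos": joint angles; "qd": joint speeds; "effort": joint torques, N m; "tool_pos": TCP position; "eef_rot": TCP orientation; "wrist_force": force on the tool from outside, world axes, zero at the start; "moment": the same for the moment, N m; "gripper_width": opening from 0.0 (shut) to 1.0 (fully open); "finger_force": force on a finger pad.
Only numpy, scipy, OpenCV 4.12 (cv2) and the standard library are available. Lean on these libraries where they do the work, as an engineer would, in place of code of your own. Each camera call takes 0.05 s, during which the arm holds its last target. There are 200 camera calls.

## Working session

There is one attempt and no reset: what is moved stays moved. The work goes in short steps, Python scripts to look and compute and a tool call to move; the robot and the scene stay as the last step left them, time stands still between calls to the robot, and variables do not carry over. Pictures are saved under pics/ and viewed, at most 10 in all, crops included, and the job is handed in when it is done.

Besides the shell and the picture viewer there is one more tool, called after "Emit:" as name(argument=value, ...), one argument or row to a line, values as JSON. move_arm: Moves the arm, as the interface text tells. Its arguments: {"type":"object","properties":{"increments":{"type":"array"},"squeeze":{"type":"number"}},"required":["increments"]}

```bash
mkdir -p pics; cat > h.py <<'E'
import numpy as np, cv2
from workcell import state, grab_frame, hand_in
def grab(n,tag):
    f=grab_frame(n); np.savez('pics/%s.npz'%tag,**f); cv2.imwrite('pics/%s.png'%tag,f['pixels'][:,:,::-1]); return f
def load(tag): return dict(np.load('pics/%s.npz'%tag))
def cloud(f):
    h,w=f['range_z'].shape; fl=h/2/np.tan(np.radians(float(f['fovy']))/2)
    v,u=np.mgrid[:h,:w]; z=f['range_z']
    P=np.stack([(u-f['cx'])/fl*z,(v-f['cy'])/fl*z,z],-1)
    T=np.linalg.inv(f['view']); W=P@T[:3,:3].T+T[:3,3]; W[z==0]=np.nan; return W
E
python3 - <<'E'
from h import *
a=grab('top','top0');b=grab('scene','scene0')
for f in(a,b): print(f['fovy'],np.linalg.inv(f['view']).round(3).tolist())
s=state();print(s)
E
```

```text
44.67042746072284 [[0.018, -0.994, 0.104, 0.444], [-1.0, -0.02, -0.019, 0.042], [0.021, -0.104, -0.994, 1.37], [0.0, 0.0, 0.0, 1.0]]
47.967624325097475 [[-0.634, -0.346, 0.691, -0.273], [-0.773, 0.302, -0.558, 0.678], [-0.015, -0.888, -0.459, 0.678], [0.0, 0.0, 0.0, 1.0]]
{'time_s': 0.1, 'joint_pos': array([ 1.12569791e+00,  2.91221158e-01, -1.54021765e-01,  1.12664150e+00,
       -3.41497084e-07,  1.43154359e+00]), 'qd': array([ 0.00032293, -0.00183773,  0.00132378, -0.00073527,  0.00171923,
       -0.00036687]), 'effort': array([ 1.54703717e-03, -5.37975812e+01,  3.31918681e+01,  9.31647490e-03,
       -1.38969281e-04,  1.08999512e-05]), 'tool_pos': array([0.15789715, 0.500324  , 0.230802  ]), 'eef_rot': array([-4.78503239e-01, -3.10462064e+00,  1.63673243e-03]), 'wrist_force': array([ 0.90122022, -0.0676155 ,  0.48417277]), 'moment': array([ 0.06027056, -0.01638101, -0.01972642]), 'finger_force': 0.0, 'gripper_width': 0.9985603529226893}
```

View pics/top0.png

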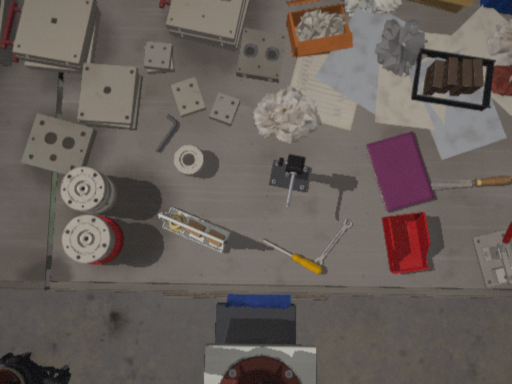

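View pics/scene0.png

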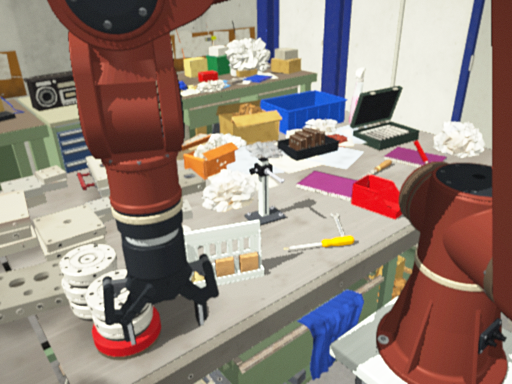

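```bash
python3 - <<'E'
from h import *
a=load('top0');b=load('scene0')
def proj(f,p):
    c=f['view']@np.r_[p,1]; fl=192/np.tan(np.radians(float(f['fovy']))/2); return (c[:2]/c[2]*fl+[f['cx'],f['cy']]).round(1)
print(proj(a,[0.158,.5,.23]),proj(b,[0.158,.5,.23]),proj(a,[0,0,0]))
W=cloud(a)
for u,v in[(178,208),(229,240),(194,229),(289,203),(292,180),(294,160),(275,188),(188,159),(265,240),(320,270),(320,262),(348,222),(410,370)]:
    print(u,v,W[v,u].round(3) if u<512 else 0)
# height-coded masks in the carrier region
m=(W[...,2]>.125)&(W[...,2]<.165)
for (u0,u1,v0,v1) in[(150,240,195,260),(265,315,150,215)]:
    s=np.zeros_like(m);s[v0:v1,u0:u1]=1;q=W[m&s]; print(len(q),q.min(0).round(3),q.max(0).round(3),q.mean(0).round(4))
im=a['pixels'][:,:,::-1]
c=cv2.resize(im[150:260,150:310],None,fx=5,fy=5,interpolation=cv2.INTER_CUBIC);cv2.imwrite('pics/c1.png',c)
c=cv2.resize(b['pixels'][150:300,180:350,::-1],None,fx=4,fy=4,interpolation=cv2.INTER_CUBIC);cv2.imwrite('pics/c2.png',c)
E
```

```text
[ 49.2 360.7] [168.1 338.9] [258.8 400.2]
178 208 [ 0.538  0.246 -0.002]
229 240 [ 0.447  0.095 -0.001]
194 229 [0.474 0.181 0.145]
289 203 [ 0.559 -0.079 -0.003]
292 180 [ 0.605 -0.071  0.17 ]
294 160 [ 0.653 -0.074  0.195]
275 188 [ 0.603 -0.037 -0.   ]
188 159 [0.684 0.222 0.001]
265 240 [ 0.449 -0.01   0.018]
320 270 [ 0.367 -0.168  0.025]
320 262 [ 0.389 -0.17   0.009]
348 222 [ 0.506 -0.254 -0.001]
410 370 [-0.136 -0.727 -0.862]
228 [0.442 0.105 0.125] [0.514 0.276 0.152] [0.4772 0.189  0.1457]
17 [ 0.574 -0.088  0.155] [ 0.661 -0.043  0.165] [ 0.6223 -0.0626  0.1605]
```

View pics/c1.png

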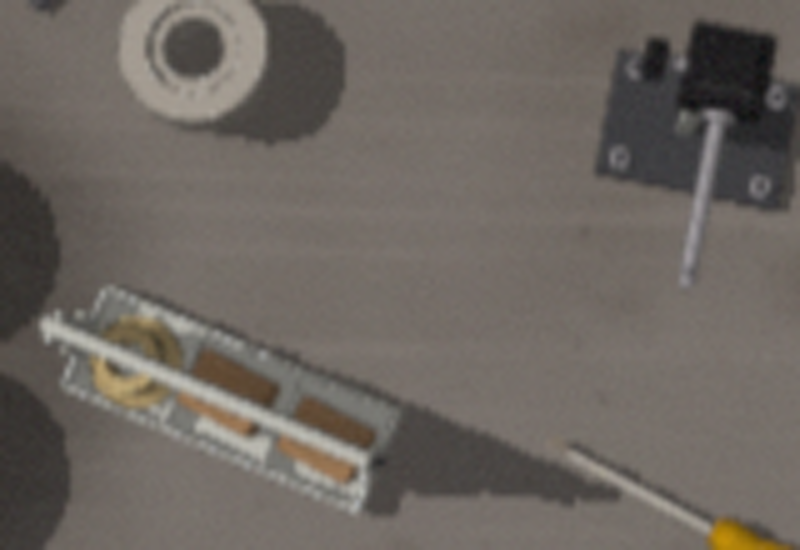

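View pics/c2.png

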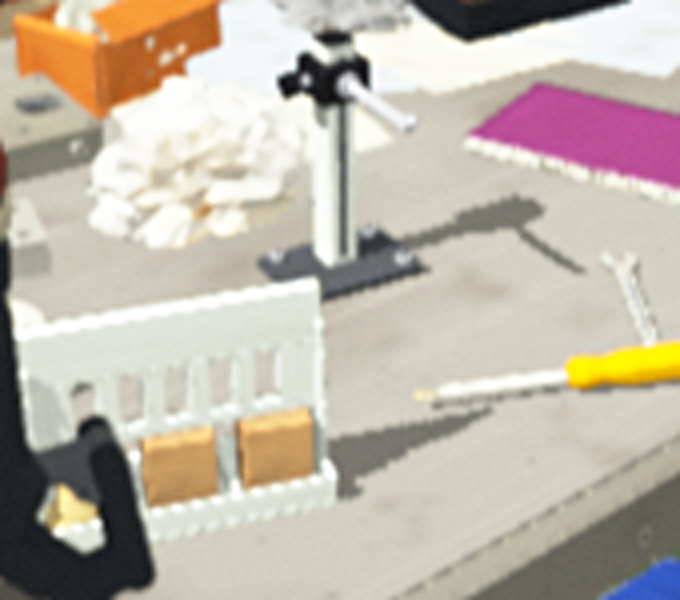

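```bash
cat >> h.py <<'E'
def atz(f,u,v,z):
    fl=192/np.tan(np.radians(float(f['fovy']))/2); T=np.linalg.inv(f['view'])
    d=T[:3,:3]@np.r_[(u-f['cx'])/fl,(v-f['cy'])/fl,1]; o=T[:3,3]; return o+d*(z-o[2])/d[2]
def line(P):
    vx,vy,x,y=cv2.fitLine(P[:,:2].astype(np.float32),cv2.DIST_HUBER,0,.001,.001).ravel()
    t=(P[:,:2]-[x,y])@[vx,vy]; return np.r_[vx,vy],np.r_[x,y]+np.r_[vx,vy]*t.min(),np.r_[x,y]+np.r_[vx,vy]*t.max(),len(P)
from scipy.spatial.transform import Rotation as Ro
def move(target,yaw=None):
    "shift in tool axes (cm) to target TCP; turn about tool z (deg) to bring tool y to yaw (deg)"
    s=state(); R=Ro.from_rotvec(s['eef_rot']).as_matrix(); y=np.degrees(np.arctan2(R[1,1],R[0,1]))
    print('tcp',s['tool_pos'].round(4),'yaw',y.round(2),'tilt',np.degrees(np.arccos(-R[2,2])).round(2),'F',s['wrist_force'].round(2),'t',s['time_s'])
    print('shift cm',(R.T@(np.array(target)-s['tool_pos'])*100).round(2),'turn z',None if yaw is None else round(y-yaw,2), 'w',round(s['gripper_width'],3))
E
python3 - <<'E'
from h import *
a=load('top0');b=load('scene0')
for n,f in(('top',a),('scene',b)):
    W=cloud(f);z=W[...,2];x=W[...,0];y=W[...,1]
    m=(z>.138)&(z<.155)&(x>.42)&(x<.53)&(y>.08)&(y<.3)
    print(n,'panel',line(W[m]),'ztop',np.percentile(z[m],[50,95]).round(4))
    m=(z>.15)&(z<.18)&(x>.56)&(x<.625)&(y>-.11)&(y<-.04)
    print(n,'rod',line(W[m]),np.percentile(z[m],[10,50,90]).round(4), W[m][np.argsort(x[m])][::4].round(3).tolist())
    m=(z>.192)&(z<.203)&(x>.6)&(x<.72)&(y>-.13)&(y<-.02)
    print('posttop',m.sum(),W[m].mean(0).round(4))
    m=(z>.18)&(z<.19)&(x>.6)&(x<.72)&(y>-.13)&(y<-.02)
    print('clamptop',m.sum(),W[m].mean(0).round(4),np.median(z[m]) if m.any() else 0)
# rod pixels in crop -> world at z=.17
for p in((686,280),(701,200),(717,118)): print(atz(a,150+(p[0]-2)/5,150+(p[1]-2)/5,.17).round(4))
for p in((352,82),(406,123)): print('scene',p, atz(b,180+p[0]/4,150+p[1]/4,.166).round(4))
# bush / blocks
W=cloud(a)
for p in((135,360),(230,375),(325,425)): print(atz(a,150+p[0]/5,150+p[1]/5,.047 if p[0]==135 else .058).round(3))
move([.487,.215,.25],157)
E
```

```text
top panel (array([0.3734962, 0.9276317], dtype=float32), array([0.44298758, 0.10424072]), array([0.51215633, 0.27603129]), 221) ztop [0.1463 0.1497]
top rod (array([ 0.9756647 , -0.21926807], dtype=float32), array([ 0.55980369, -0.06075245]), array([ 0.627695  , -0.07601014]), 100) [0.1659 0.1694 0.1735] [[0.56, -0.061, 0.172], [0.563, -0.061, 0.172], [0.565, -0.064, 0.171], [0.568, -0.064, 0.171], [0.57, -0.064, 0.173], [0.574, -0.067, 0.167], [0.576, -0.069, 0.167], [0.579, -0.064, 0.169], [0.581, -0.069, 0.171], [0.586, -0.066, 0.174], [0.588, -0.068, 0.174], [0.591, -0.066, 0.174], [0.594, -0.069, 0.171], [0.597, -0.066, 0.168], [0.6, -0.069, 0.169], [0.603, -0.067, 0.165], [0.605, -0.066, 0.166], [0.61, -0.071, 0.17], [0.613, -0.069, 0.169], [0.616, -0.077, 0.168], [0.618, -0.074, 0.167], [0.622, -0.078, 0.177], [0.623, -0.071, 0.17], [0.624, -0.069, 0.165], [0.625, -0.086, 0.179]]
posttop 103 [ 0.648  -0.0784  0.1979]
clamptop 137 [ 0.6457 -0.0763  0.1826] 0.18238813676665022
scene panel (array([0.37234554, 0.92809415], dtype=float32), array([0.4404996 , 0.10523297]), array([0.
[... 334 characters left out ...]
-0.063, 0.168], [0.598, -0.063, 0.169], [0.599, -0.068, 0.17], [0.608, -0.072, 0.169], [0.613, -0.068, 0.169], [0.619, -0.073, 0.172], [0.622, -0.064, 0.167], [0.623, -0.092, 0.165], [0.624, -0.089, 0.169], [0.624, -0.093, 0.174], [0.625, -0.082, 0.174]]
posttop 49 [ 0.6451 -0.0754  0.1974]
clamptop 83 [ 0.6397 -0.0716  0.1839] 0.1834276656636304
[ 0.5379 -0.0585  0.17  ]
[ 0.5795 -0.0658  0.17  ]
[ 0.6225 -0.0737  0.17  ]
scene (352, 82) [ 0.6263 -0.0792  0.166 ]
scene (406, 123) [ 0.5462 -0.0611  0.166 ]
[0.495 0.24  0.047]
[0.487 0.186 0.058]
[0.46  0.132 0.058]
tcp [0.1579 0.5003 0.2308] yaw 72.48 tilt 0.06 F [ 0.9  -0.07  0.48] t 0.1
shift cm [-39.97 -17.3   -1.91] turn z -84.52 w 0.999
```

Emit:
move_arm(
  increments=[
    [[0,0,-10.6],[0,0,0],0],
    [[0,0,-10.6],[0,0,0],0],
    [[0,0,-10.6],[0,0,0],0],
    [[0,0,-10.6],[0,0,0],0],
    [[0,0,-10.6],[0,0,0],0],
    [[0,0,-10.6],[0,0,0],0],
    [[0,0,-10.6],[0,0,0],0],
    [[0,0,-10.6],[0,0,0],0],
  ],
  squeeze=40,
)

```text
time_s: 1.1
tool_pos: [0.1579, 0.5004, 0.231]
eef_rot: [1.748, -2.61, 0.001]
wrist_force: [0.5, -0.3, -0.3]
gripper_width: 1.0
finger_force: 0.0
```

```bash
python3 - <<'E'
from h import *
move([.4874,.2169,.25],158.1)
E
```

```text
tcp [0.1579 0.5004 0.231 ] yaw 157.63 tilt 0.05 F [ 0.52 -0.33 -0.35] t 1.1
shift cm [ 13.68 -41.26  -1.89] turn z -0.47 w 1.0
```

Emit:
move_arm(
  increments=[
    [[0,0,0],[0,0,-1.89],0],
    [[0,0,0],[1.95,-5.89,0],0],
    [[0,0,0],[1.95,-5.89,0],0],
    [[0,0,0],[1.95,-5.89,0],0],
    [[0,0,0],[1.95,-5.89,0],0],
    [[0,0,0],[1.95,-5.89,0],0],
    [[0,0,0],[1.95,-5.89,0],0],
    [[0,0,-0.47],[1.95,-5.89,0],0],
  ],
)

```text
time_s: 2.1
tool_pos: [0.4869, 0.2139, 0.2501]
eef_rot: [1.751, -2.608, -0.0]
wrist_force: [0.2, 1.4, -0.8]
gripper_width: 0.998
finger_force: 0.0
```

```bash
python3 - <<'E'
from h import *
move([.4874,.2169,.115],158.1)
f=grab('wrist','w1'); W=cloud(f);z=W[...,2]
m=(z>.138)&(z<.155)&(W[...,0]>.42)&(W[...,0]<.54)&(W[...,1]>.08)&(W[...,1]<.3)
print(line(W[m]),np.median(z[m]))
E
```

```text
tcp [0.4869 0.2139 0.2501] yaw 157.75 tilt 0.01 F [ 0.19  1.37 -0.83] t 2.1
shift cm [-0.3   0.06 13.51] turn z -0.35 w 0.998
(array([0.37392458, 0.9274591 ], dtype=float32), array([0.44315103, 0.10550733]), array([0.51224983, 0.27689565]), 2083) 0.14580598393702654
```

View pics/w1.png

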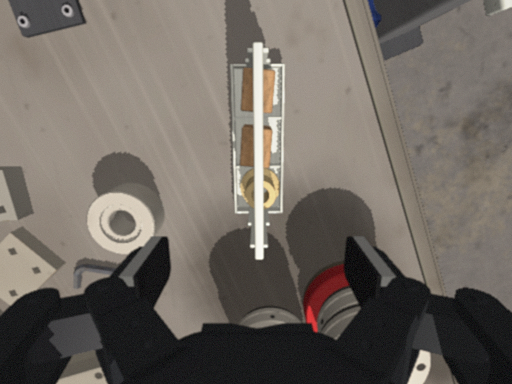

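Emit:
move_arm(
  increments=[
    [[0,0,-0.2],[0,0,0],0],
    [[0,0,0],[0,0,2],0],
    [[0,0,0],[0,0,2],0],
    [[0,0,0],[0,0,2],0],
    [[0,0,0],[0,0,2],0],
    [[0,0,0],[0,0,0],0],
    [[0,0,0],[0,0,0],0],
    [[0,0,0],[0,0,0],0],
  ],
)

```text
time_s: 3.15
tool_pos: [0.4859, 0.2159, 0.1711]
eef_rot: [-1.755, 2.604, -0.001]
wrist_force: [-0.2, 0.3, -0.1]
gripper_width: 1.004
finger_force: 0.0
```

```bash
python3 - <<'E'
from h import *
move([.4884,.2176,.115],158.05)
E
```

```text
tcp [0.4859 0.2159 0.1711] yaw 157.97 tilt 0.08 F [-0.22  0.29 -0.14] t 3.15
shift cm [-0.25 -0.16  5.61] turn z -0.08 w 1.004
```

Emit:
move_arm(
  increments=[
    [[0,0,0],[-0.25,-0.16,0],0],
    [[0,0,0],[0,0,2],0],
    [[0,0,0],[0,0,2],0],
    [[0,0,0],[0,0,1.6],0],
    [[0,0,0],[0,0,0],0.5],
    [[0,0,0],[0,0,0],1],
    [[0,0,0],[0,0,0],1],
    [[0,0,0],[0,0,0],1],
  ],
  squeeze=60,
)

```text
time_s: 4.15
tool_pos: [0.4884, 0.2173, 0.1147]
eef_rot: [-1.755, 2.605, -0.0]
wrist_force: [1.0, -0.0, -0.6]
gripper_width: 0.15
finger_force: 0.0
```

Emit:
move_arm(
  increments=[
    [[0,0,0],[0,0,0],1],
    [[0,0,0],[0,0,0],1],
    [[0,0,0],[0,0,0],1],
    [[0,0,0],[0,0,0],1],
    [[0,0,0],[0,0,-0.2],1],
    [[0,0,0],[0,0,-0.3],1],
    [[0,0,0],[0,0,-0.5],1],
    [[0,0,0],[0,0,0],1],
  ],
)

```text
time_s: 5.15
tool_pos: [0.4883, 0.2172, 0.1245]
eef_rot: [-1.755, 2.605, -0.0]
wrist_force: [-0.5, -0.8, -8.2]
gripper_width: 0.085
finger_force: 58.3
```

```bash
python3 - <<'E'
from h import *
move([.4884,.2176,.2],158.05); s=state(); print(s['moment'],s['finger_force'])
E
```

```text
tcp [0.4883 0.2172 0.1245] yaw 157.94 tilt 0.03 F [-0.51 -0.76 -8.24] t 5.15
shift cm [-0.04  0.   -7.55] turn z -0.11 w 0.085
[ 0.00454009 -0.01395293  0.01857191] 58.29390227794647
```

Emit:
move_arm(
  increments=[
    [[0,0,0],[0,0,-1],1],
    [[0,0,0],[0,0,-2],1],
    [[0,0,0],[0,0,-2],1],
    [[0,0,0],[0,0,-1.5],1],
    [[0,0,-3],[0,0,-0.75],1],
    [[0,0,-5],[0,0,0],1],
    [[0,0,-3.8],[0,0,0],1],
    [[0,0,0],[0,0,0],1],
  ],
)

```text
time_s: 6.15
tool_pos: [0.488, 0.2171, 0.1969]
eef_rot: [2.013, -2.411, -0.0]
wrist_force: [-0.5, 0.5, -7.4]
gripper_width: 0.086
finger_force: 58.7
```

```bash
python3 - <<'E'
from h import *
move([.485,-.049,.197],169.8); s=state(); print(s['moment'],s['finger_force'])
E
```

```text
tcp [0.488  0.2171 0.1969] yaw 169.72 tilt 0.01 F [-0.48  0.47 -7.43] t 6.15
shift cm [ 2.624e+01 -4.460e+00 -1.000e-02] turn z -0.08 w 0.086
[-0.00975829 -0.02138751 -0.00448019] 58.682093024253845
```

Emit:
move_arm(
  increments=[
    [[0,0,0],[1.5,-0.26,0],1],
    [[0,0,0],[4,-0.68,0],1],
    [[0,0,0],[5,-0.85,0],1],
    [[0,0,0],[5,-0.85,0],1],
    [[0,0,0],[5,-0.85,0],1],
    [[0,0,0],[3.5,-0.6,0],1],
    [[0,0,0],[1.75,-0.3,0],1],
    [[0,0,0],[0.5,-0.07,0],1],
  ],
)

```text
time_s: 7.15
tool_pos: [0.485, -0.05, 0.1968]
eef_rot: [-2.011, 2.413, 0.0]
wrist_force: [-0.1, 0.2, -9.3]
gripper_width: 0.087
finger_force: 58.7
```

Emit:
move_arm(
  increments=[
    [[0,0,0],[0,0,0],1],
    [[0,0,0],[0,0,0],1],
    [[0,0,0],[0,0,0],1],
    [[0,0,0],[0,0,0],1],
    [[0,0,0],[0,0,0],1],
    [[0,0,0],[0,0,0],1],
    [[0,0,0],[0,0,0],1],
    [[0,0,0],[0,0,0],1],
  ],
)

```text
time_s: 8.15
tool_pos: [0.4852, -0.0491, 0.1967]
eef_rot: [2.014, -2.411, 0.0]
wrist_force: [-0.1, -0.7, -7.2]
gripper_width: 0.082
finger_force: 58.7
```

```bash
python3 - <<'E'
from h import *
move([.485,-.049,.197],169.8)
a=grab('top','top2');b=grab('scene','scene2');w=grab('wrist','w2')
def crop(f,u0,u1,v0,v1,s): return cv2.resize(f['pixels'][v0:v1,u0:u1,::-1],None,fx=s,fy=s,interpolation=cv2.INTER_CUBIC)
A=crop(a,240,340,140,240,4);B=crop(b,220,320,140,240,4)
cv2.imwrite('pics/c3.png',np.hstack([A,B]))
W=cloud(w);z=W[...,2]
print(np.median(z[100:200]))
W=cloud(b);z=W[...,2];m=(z>.1)&(z<.26)&(W[...,0]>.4)&(W[...,0]<.7)&(abs(W[...,1])<.2); print(m.sum())
E
```

```text
tcp [ 0.4852 -0.0491  0.1967] yaw 169.74 tilt 0.0 F [-0.12 -0.7  -7.15] t 8.15
shift cm [-0.    0.02 -0.03] turn z -0.06 w 0.082
nan
2534
```

View pics/c3.png

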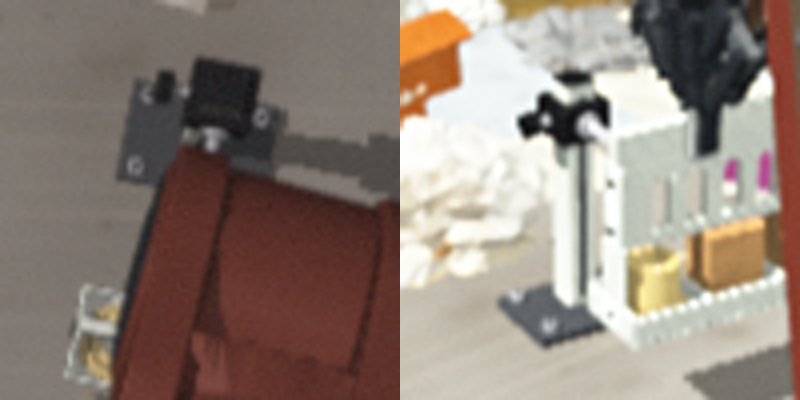

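View pics/w2.png

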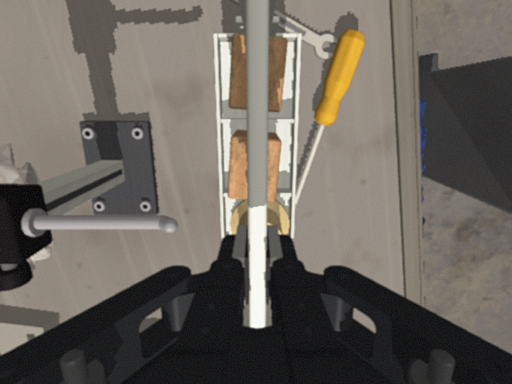

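```bash
python3 - <<'E'
from h import *
w=load('w2');W=cloud(w)
ex=np.r_[np.cos(np.radians(-10.26)),np.sin(np.radians(-10.26))];ey=np.r_[-ex[1],ex[0]]
tcp=np.r_[.4852,-.0491]
def L(P): d=P[...,:2]-tcp; return np.stack([d@ex,d@ey,P[...,2]],-1)
Q=L(W)
def ln(m,n):
    p=Q[m];d,a,b,k=line(p);print(n,k,'dir deg',np.degrees(np.arctan2(d[1],d[0])).round(2),a.round(4),b.round(4),'z',np.percentile(p[:,2],[10,50,90]).round(4))
v,u=np.mgrid[:384,:512]
zz=Q[...,2]
ln((u>55)&(u<150)&(v>210)&(v<236)&(zz>.14)&(zz<.19),'rod')
ln((u>155)&(u<180)&(v>210)&(v<240)&(zz>.14)&(zz<.2),'tip')
ln((u>245)&(u<270)&(v>2)&(v<150)&(zz>.2)&(zz<.25),'panel')
# tray features along y at z=.107 (wall tops) : columns left of panel
for n,p,z in(('endwall outer',(222,35),.107),('div1',(226,118),.107),('rod centre l',(60,221),.1685),('rod centre r',(150,224),.1685),('tip',(176,226),.173),('ptop end',(258,328),.228)):
    print(n,L(atz(w,*p,z)).round(4))
# row profile along wall for end/divs
g=cv2.cvtColor(w['pixels'],cv2.COLOR_RGB2GRAY)
print(g[25:45,235:245].mean(1).round().astype(int)); print(g[105:130,222:230].mean(1).round().astype(int)); print(zz[105:130:2,225].round(3), zz[28:44:2,240].round(3))
print(np.linalg.inv(w['view']).round(3).tolist())
E
```

```text
rod 1311 dir deg -1.16 [0.0678 0.0001] [ 0.1275 -0.0011] z [0.1661 0.1688 0.1699]
tip 293 dir deg -10.39 [0.0505 0.0005] [ 0.0645 -0.0021] z [0.1677 0.1716 0.1742]
panel 3231 dir deg 89.72 [ 0.0008 -0.1032] [ 0.0011 -0.0537] z [0.2272 0.2281 0.229 ]
endwall outer [ 0.0257 -0.1183  0.107 ]
div1 [ 0.0245 -0.0605  0.107 ]
rod centre l [ 0.1236 -0.0006  0.1685]
rod centre r [0.0677 0.0015 0.1685]
tip [0.0502 0.0009 0.173 ]
ptop end [0.0004 0.0276 0.228 ]
[ 93 111 116 102  89  87  87  88  93 101 112 120 120 116 115 116 113 114
 114 115]
[140 142 145 148 151 150 150 150 151 156 156 154 147 149 211 234 232 227
 220 217 217 217 218 219 219]
[0.086 0.084 0.085 0.085 0.086 0.084 0.086 0.102 0.102 0.085 0.084 0.085
 0.086] [0.133 0.129 0.123 0.139 0.141 0.141 0.139 0.141]
[[-0.984, 0.172, 0.048, 0.474], [0.179, 0.946, 0.269, -0.118], [0.001, 0.273, -0.962, 0.339], [0.0, 0.0, 0.0, 1.0]]
```

Emit:
move_arm(
  increments=[
    [[0,0,1],[0,0,0],1],
    [[0,0,0],[0,-0.6,0],1],
    [[0,0,0],[0,-1,0],1],
    [[0,0,0],[0,-1,0],1],
    [[0,0,0],[0,-1,0],1],
    [[0,0,0],[0,-1,0],1],
    [[0,0,0],[0,-0.6,0],1],
    [[0,0,0],[0,0,0],1],
  ],
)

```text
time_s: 9.3
tool_pos: [0.5365, -0.0593, 0.1965]
eef_rot: [1.993, -2.428, -0.0]
wrist_force: [0.5, 0.4, -8.6]
gripper_width: 0.084
finger_force: 58.7
```

```bash
python3 - <<'E'
from h import *
move([.485,-.049,.197],168.7)
w=grab('wrist','w3');b=grab('scene','scene3')
W=cloud(w); s=state(); R=Ro.from_rotvec(s['eef_rot']).as_matrix()
ex=-R[:2,1];ey=np.r_[-ex[1],ex[0]];d=W[...,:2]-s['tool_pos'][:2];Q=np.stack([d@ex,d@ey,W[...,2]],-1)
m=(abs(Q[...,1])<.012)&(Q[...,0]>-.03)&(Q[...,0]<.085)&(Q[...,2]>.15)&(Q[...,2]<.185)
p=Q[m]
for lo in np.arange(-.03,.08,.01):
    q=p[(p[:,0]>=lo)&(p[:,0]<lo+.01)]
    if len(q)>10: print(lo.round(2),len(q),np.median(q,0).round(4),(q[:,1].min()/2+q[:,1].max()/2).round(4))
cv2.imwrite('pics/c4.png',np.hstack([w['pixels'][150:300,20:290,::-1],cv2.resize(b['pixels'][140:240,220:320,::-1],(450,450),interpolation=cv2.INTER_CUBIC)[:150] ]) if 0 else np.hstack([cv2.resize(w['pixels'][180:280,160:260,::-1],(400,400)),cv2.resize(b['pixels'][140:240,220:320,::-1],(400,400),interpolation=cv2.INTER_CUBIC)]))
E
```

```text
tcp [ 0.5365 -0.0593  0.1965] yaw 168.75 tilt 0.01 F [ 0.52  0.37 -8.59] t 9.3
shift cm [-0.    5.25 -0.05] turn z 0.05 w 0.084
0.0 24 [ 0.0089 -0.0012  0.1689] -0.0008
0.01 179 [ 1.580e-02 -1.000e-04  1.687e-01] 0.0017
0.02 223 [0.025  0.0007 0.169 ] 0.0018
0.03 238 [0.0351 0.001  0.1688] 0.0025
0.04 225 [0.045  0.0014 0.169 ] 0.0023
0.05 225 [0.055  0.0013 0.1689] 0.0022
0.06 220 [0.0651 0.0013 0.1689] 0.0023
0.07 234 [0.0751 0.0016 0.1687] 0.003
```

View pics/c4.png

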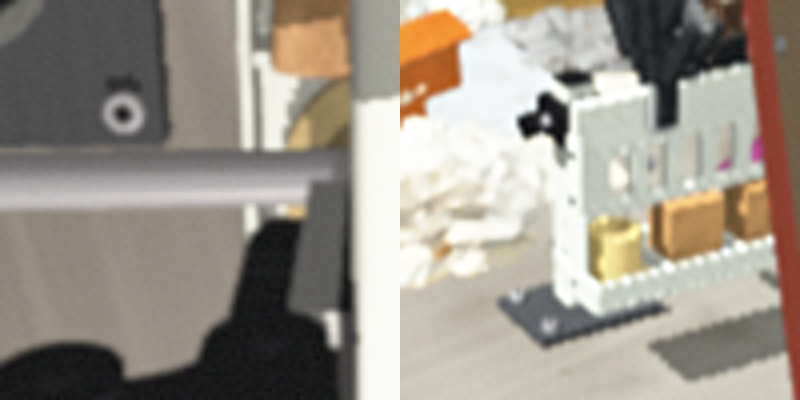

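Emit:
move_arm(
  increments=[
    [[0,0,0],[-0.06,0,0],1],
    [[0,0,0],[-0.06,0,0],1],
    [[0,0,0],[0,-0.5,0],1],
    [[0,0,0],[0,-0.8,0],1],
    [[0,0,0],[0,-0.8,0],1],
    [[0,0,0],[0,-0.6,0],1],
    [[0,0,0],[0,-0.3,0],1],
    [[0,0,0],[0,0,0],1],
  ],
)

```text
time_s: 10.4
tool_pos: [0.5659, -0.0639, 0.1965]
eef_rot: [1.993, -2.428, -0.0]
wrist_force: [0.6, -0.6, -8.7]
gripper_width: 0.081
finger_force: 58.7
```

```bash
cat > chk.py <<'E'
from h import *
import sys
move([.5655,-.0635,.184],168.7); s0=state();print('M',s0['moment'].round(3))
w=grab('wrist',sys.argv[1])
W=cloud(w); s=s0; R=Ro.from_rotvec(s['eef_rot']).as_matrix()
ex=-R[:2,1];ey=np.r_[-ex[1],ex[0]];d=W[...,:2]-s['tool_pos'][:2];Q=np.stack([d@ex,d@ey,W[...,2]],-1)
m=(abs(Q[...,1])<.012)&(Q[...,0]>.01)&(Q[...,0]<.055)&(Q[...,2]>.15)&(Q[...,2]<.185)
p=Q[m]; print('rod',np.median(p,0).round(4),line(p)[0])
m=(abs(Q[...,1])<.03)&(Q[...,0]>.045)&(Q[...,0]<.1)&(Q[...,2]>.174)&(Q[...,2]<.19)
print('clamp',m.sum(),Q[m].min(0).round(4),np.median(Q[m],0).round(4))
E
python3 chk.py w4
```

```text
tcp [ 0.5659 -0.0639  0.1965] yaw 168.75 tilt 0.02 F [ 0.55 -0.64 -8.68] t 10.4
shift cm [-0.03  0.05  1.25] turn z 0.05 w 0.081
M [ 0.014 -0.048  0.053]
rod [0.0333 0.0002 0.1688] [0.9989329  0.04618576]
clamp 3129 [ 0.0575 -0.0197  0.174 ] [ 0.0717 -0.009   0.181 ]
```

Emit:
move_arm(
  increments=[
    [[0,0,0],[0,0,0.2],1],
    [[0,0,0],[0,0,0.3],1],
    [[0,0,0],[0,0,0.3],1],
    [[0,0,0],[0,0,0.3],1],
    [[0,0,0],[0,0,0.2],1],
    [[0,0,0],[0,0,0],1],
    [[0,0,0],[0,0,0],1],
    [[0,0,0],[0,0,0],1],
  ],
)

```text
time_s: 11.45
tool_pos: [0.566, -0.0639, 0.1838]
eef_rot: [-1.993, 2.428, -0.0]
wrist_force: [-0.3, -0.1, -8.0]
gripper_width: 0.085
finger_force: 58.7
```

Emit:
move_arm(
  increments=[
    [[0,0,0],[0,0,0.05],1],
    [[0,0,0],[0,0,0.05],1],
    [[0,0,0],[0,0,0.05],1],
    [[0,0,0],[0,0,0.05],1],
    [[0,0,0],[0,0,0],1],
    [[0,0,0],[0,0,0],1],
    [[0,0,0],[0,0,0],1],
    [[0,0,0],[0,0,0],1],
  ],
)

```text
time_s: 12.45
tool_pos: [0.5659, -0.0639, 0.1817]
eef_rot: [-1.993, 2.428, -0.0]
wrist_force: [-0.2, 1.0, -8.1]
gripper_width: 0.084
finger_force: 58.7
```

Emit:
move_arm(
  increments=[
    [[0,0,0],[0,0,0.03],1],
    [[0,0,0],[0,0,0.03],1],
    [[0,0,0],[0,0,0.03],1],
    [[0,0,0],[0,0,0.03],1],
    [[0,0,0],[0,0,0],1],
    [[0,0,0],[0,0,0],1],
    [[0,0,0],[0,0,0],1],
    [[0,0,0],[0,0,0],1],
  ],
)

```text
time_s: 13.45
tool_pos: [0.5659, -0.0638, 0.1805]
eef_rot: [-1.993, 2.428, -0.0]
wrist_force: [0.0, 0.3, -7.4]
gripper_width: 0.085
finger_force: 58.7
```

Emit:
move_arm(
  increments=[
    [[0,0,0],[0,0,0.02],1],
    [[0,0,0],[0,0,0.02],1],
    [[0,0,0],[0,0,0.02],1],
    [[0,0,0],[0,0,0.02],1],
    [[0,0,0],[0,0,0],1],
    [[0,0,0],[0,0,0],1],
    [[0,0,0],[0,0,0],1],
    [[0,0,0],[0,0,0],1],
  ],
)

```text
time_s: 14.45
tool_pos: [0.5658, -0.0639, 0.1797]
eef_rot: [1.993, -2.428, -0.0]
wrist_force: [0.8, -0.4, -8.0]
gripper_width: 0.084
finger_force: 58.7
```

Emit:
move_arm(
  increments=[
    [[0,0,0],[0,0,0.02],1],
    [[0,0,0],[0,0,0.02],1],
    [[0,0,0],[0,0,0.02],1],
    [[0,0,0],[0,0,0.02],1],
    [[0,0,0],[0,0,0],1],
    [[0,0,0],[0,0,0],1],
    [[0,0,0],[0,0,0],1],
    [[0,0,0],[0,0,0],1],
  ],
)

```text
time_s: 15.45
tool_pos: [0.5659, -0.0639, 0.1789]
eef_rot: [-1.993, 2.428, -0.0]
wrist_force: [-0.6, -0.5, -9.0]
gripper_width: 0.083
finger_force: 58.7
```

Emit:
move_arm(
  increments=[
    [[0,0,0],[0,0,0.02],1],
    [[0,0,0],[0,0,0.02],1],
    [[0,0,0],[0,0,0.02],1],
    [[0,0,0],[0,0,0.02],1],
    [[0,0,0],[0,0,0],1],
    [[0,0,0],[0,0,0],1],
    [[0,0,0],[0,0,0],1],
    [[0,0,0],[0,0,0],1],
  ],
)

```text
time_s: 16.45
tool_pos: [0.5659, -0.0639, 0.1782]
eef_rot: [-1.993, 2.428, -0.0]
wrist_force: [-0.8, 0.5, -2.7]
gripper_width: 0.082
finger_force: 59.4
```

Emit:
move_arm(
  increments=[
    [[0,0,0],[0,0,0.01],1],
    [[0,0,0],[0,0,0],1],
    [[0,0,0],[0,0,0],1],
    [[0,0,0],[0,0,0],1],
    [[0,0,0],[0,0,0],1],
    [[0,0,0],[0,0,0],1],
    [[0,0,0],[0,0,0],1],
    [[0,0,0],[0,0,0],1],
  ],
)

```text
time_s: 17.45
tool_pos: [0.5659, -0.0639, 0.1781]
eef_rot: [-1.993, 2.428, -0.0]
wrist_force: [-2.2, -0.0, 0.3]
gripper_width: 0.085
finger_force: 60.0
```

```bash
python3 chk.py w5
```

```text
tcp [ 0.5659 -0.0639  0.1781] yaw 168.75 tilt 0.01 F [-2.18 -0.03  0.34] t 17.45
shift cm [-0.03  0.05 -0.59] turn z 0.05 w 0.085
M [0.086 0.386 0.04 ]
rod [ 3.600e-02 -1.000e-04  1.687e-01] [0.9983439  0.05752833]
clamp 3967 [ 0.0577 -0.0199  0.174 ] [ 0.0717 -0.009   0.181 ]
```

Emit:
move_arm(
  increments=[
    [[0,0,0],[0,0,0],0.88],
    [[0,0,0],[0,0,0],0.84],
    [[0,0,0],[0,0,0],0.8],
    [[0,0,0],[0,0,0],0.76],
    [[0,0,0],[0,0,0],0.72],
    [[0,0,0],[0,0,0],0.7],
    [[0,0,0],[0,0,0],0.7],
    [[0,0,0],[0,0,0],0.7],
  ],
  squeeze=20,
)

```text
time_s: 18.5
tool_pos: [0.5659, -0.0638, 0.178]
eef_rot: [-1.993, 2.428, -0.0]
wrist_force: [0.8, -0.5, -0.6]
gripper_width: 0.3
finger_force: 0.0
```

```bash
python3 - <<'E'
from h import *
move([.5659,-.0639,.24]); b=grab('scene','scene5'); w=grab('wrist','w6')
cv2.imwrite('pics/c5.png',np.hstack([cv2.resize(w['pixels'][:,:,::-1],None,fx=.78,fy=.78),cv2.resize(b['pixels'][140:240,220:320,::-1],(300,300),interpolation=cv2.INTER_CUBIC)]))if 0 else cv2.imwrite('pics/c5.png',np.hstack([w['pixels'][84:,100:500,::-1],cv2.resize(b['pixels'][140:240,220:320,::-1],(300,300),interpolation=cv2.INTER_CUBIC)]))
E
```

```text
tcp [ 0.5659 -0.0638  0.178 ] yaw 168.75 tilt 0.0 F [ 0.76 -0.54 -0.56] t 18.5
shift cm [ 0.01 -0.   -6.2 ] turn z None w 0.3
```

View pics/c5.png

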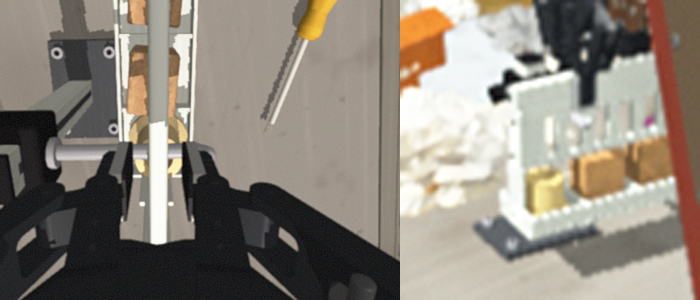

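Released: the panel (x≈158) hangs free between the fingers on the rod, which passes through the slot next to the bush; it looks level. Now I retract straight up.

Emit:
move_arm(
  increments=[
    [[0,0,0],[0,0,-0.5],0.7],
    [[0,0,0],[0,0,-1],0.7],
    [[0,0,0],[0,0,-1.5],0.7],
    [[0,0,0],[0,0,-2],0.7],
    [[0,0,0],[0,0,-2],0.7],
    [[0,0,0],[0,0,-1.5],0.7],
    [[0,0,0],[0,0,-1],0.7],
    [[0,0,0],[0,0,0],0.7],
  ],
)

```text
time_s: 19.6
tool_pos: [0.5662, -0.0639, 0.2736]
eef_rot: [-1.993, 2.428, -0.001]
wrist_force: [-0.6, -0.2, -0.4]
gripper_width: 0.3
finger_force: 0.0
```

Emit:
move_arm(
  increments=[
    [[0,0,0],[0,0,0],0.7],
    [[0,0,0],[0,0,0],0.7],
    [[0,0,0],[0,0,0],0.7],
    [[0,0,0],[0,0,0],0.7],
    [[0,0,0],[0,0,0],0.7],
    [[0,0,0],[0,0,0],0.7],
    [[0,0,0],[0,0,0],0.7],
    [[0,0,0],[0,0,0],0.7],
  ],
)

```text
time_s: 20.6
tool_pos: [0.5659, -0.0639, 0.273]
eef_rot: [1.993, -2.428, 0.0]
wrist_force: [-0.0, 0.4, -0.5]
gripper_width: 0.3
finger_force: 0.0
```

```bash
python3 - <<'E'
from h import *
def pan(tag):
    w=grab('wrist',tag);W=cloud(w);z=W[...,2]
    m=(z>.19)&(z<.23)&(W[...,0]>.5)&(W[...,0]<.62)&(W[...,1]>-.2)&(W[...,1]<.05)
    p=W[m]; d,a,b,n=line(p); t=(p[:,:2]-a)@d; k=np.polyfit(t,p[:,2],1); print(n,d,a,b,'slope',np.degrees(np.arctan(k[0])).round(2),'z',np.median(p[:,2]).round(4),t.ptp() if hasattr(t,'ptp') else np.ptp(t))
pan('w7')
move([.5,0,.2])
b=grab('scene','scene7')
cv2.imwrite('pics/c6.png',cv2.resize(b['pixels'][130:240,210:330,::-1],None,fx=5,fy=5,interpolation=cv2.INTER_CUBIC))
E
```

```text
2925 [0.19562629 0.9806785 ] [ 0.54296153 -0.1820655 ] [ 5.79167708e-01 -5.63200458e-04] slope -0.6 z 0.2097 0.18507828675236507
tcp [ 0.5659 -0.0639  0.273 ] yaw 168.75 tilt 0.0 F [-0.17 -0.07 -0.45] t 20.65
shift cm [-4.98  7.71  7.3 ] turn z None w 0.297
```

View pics/c6.png

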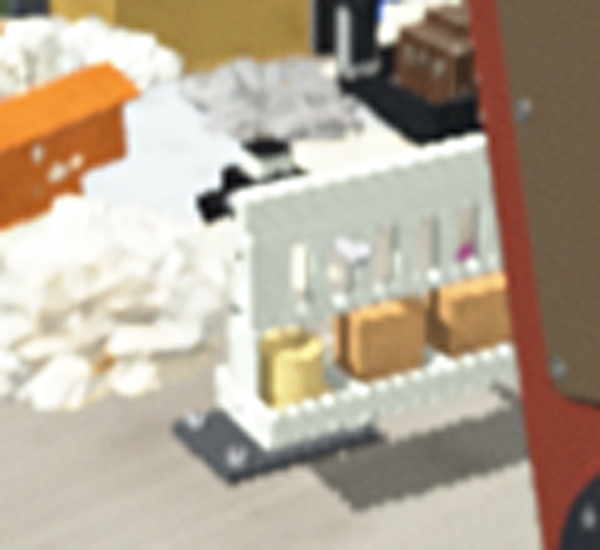

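The carrier hangs by the slot above the bush side (hook tip at about (350,248)). It is level to 0.6°, all parts are in the tray, and the gripper is clear.

```bash
python3 -c "
from workcell import hand_in
print(hand_in())"
```

```text
the job is handed in; nothing more can be done
None
```

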